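# Clear the stake jammed in the blank chute

## Task

A doming stake has got into the feed chute on the chasing bench and is jammed against the gauge bar, holding back the brass rod blanks. Lift that stake out, so that the blanks behind it roll under the bar and down to the stop, and stand it upright in the open wooden tray.

Things in the scene. Friction and masses are not known exactly. Their poses are not given: they have to be found in the camera images.
- stake_center (a point): Centre (half-way up) of the jammed stake, a dark steel block 36 (x) by 40 (y) by 54 mm with a 14 mm dome on top, 0.6 kg. z runs from base (34 mm below) to dome, square to the chute floor, so it leans 12 degrees. y is level, across the chute: its y faces are free above the side walls; its -x face is at the gauge bar, blanks behind +x. Its loose twin on the bench is not part of the job.
- tray_in (a point): Centre of the inner floor of the open wooden tray, 5 mm above the bench. The tray is fixed to the bench, 130 mm square outside, walls 5 mm thick, 30 mm high overall, 120 mm square inside; z is up, x and y along the walls.
- gauge_bar (a point): Point on the fixed chute's floor under the uphill face of the gauge bar, mid-width, 55 mm above the bench. Level frame: z up, -x downhill, y across. Floor slopes 12 degrees, 76 mm wide between walls 10 mm high, 5 mm thick; end stop 89 mm downhill. The bar, dark steel, 8 mm square, 96 mm long, spans the chute on two posts, 22 to 30 mm above the floor.
- last_blank (a point): Centre of the last (uphill) of three loose brass rod blanks lying across the chute behind the jammed stake: each 16 mm in diameter, 70 mm long, 0.12 kg. They roll down under the gauge bar by themselves when nothing holds them; with all three against the stop this one lies about 48 mm downhill of the gauge bar point.
Mind the look-alikes: they are no part of the job. What is shaped like the part that bears stake_center but pink is not meant.

How it is judged:
By the outcome, as a careful person would: the job done as asked, in the order asked, and still so for the second after the job is handed in, with the robot touching nothing.
It also fails if it takes over 37 s, if anything falls off the work surface, if the arm or the gripper's body presses on something with over 40 N, if the wrist force passes 120 N, or if a joint passes its speed limit or range.

## Robot

A 6-joint arm with a two-finger parallel gripper is mounted at the origin on the work surface. World frame = base frame: x ahead of the robot, y to its left, z up, the work surface at z = 0. Lengths are in m, angles in degrees, forces in N, time in s.
With the tool pointing down it reaches from about 0.35 to 0.875 m from the base axis. Payload 4.2 kg.
Tool frame: the origin (TCP) lies at the very end of the fingers, on their centre line; the grasp point (between the pads) lies 19 mm behind it (r.grip_point_offset is the distance from the TCP to the grasp point, in m); z points along the fingers, y is the line along which they close (so a half turn about z gives the same grasp; the last joint's range is limited). The gripper opens to 87 mm and grips with 3 to 60 N. Pads are 19 mm wide; open, the fingers measure 117 mm over their backs; the gripper's body (75 mm by 190 mm) begins 51 mm behind the grasp point.
Start: joints at [85.806, 22.042, 0.453, 0, -68.411, -14.817], TCP at [0.204, 0.591, 0.223] pointing down, gripper open.
Joint ranges: [-179.83, 179.83], [-69.29, 118.12], [-61.27, 80.66], [-181.25, 117.63], [-171.15, -9.14], [-177.46, 177.46]. Speed limits (degrees/s): [159.86, 159.86, 180, 180, 180, 180].

## Interface

Orientations are given as a 3x3 rotation matrix whose columns are the frame's x, y, z axes.
In Python, from station import r gives the robot as it stands.
- The arm moves only by the tool move_arm, never from a script. Its argument "series" is a list of rows, each a list of 3 entries, a list of its own where there are three numbers: the turn, a rotation vector about the tool's x, y, z as a fraction of full scale, then the shift along the tool's x, y, z as a fraction of full scale, then the opening, from 0 (shut) to 1 (fully open). A call has 1 to 12 rows; each row shifts and turns the commanded pose from where the row before left it, along the tool's axes as they then stand; what a row does not reach is not made up. Full scale, the value 1, is 0.5 m for a shift and 0.1 rad for a turn. A row lasts 1/10 s, in which the tool goes at most 50 mm and 8.59 degrees, less where a joint would pass 70% of its speed; a pose out of reach is approached as far as the arm can. A call with a number of a shift or a turn outside -1 to 1 is refused whole. A call with a gripper value outside its range is refused whole. The fingers move at their own pace and stop on an object; the grip force is fixed at half the most. Time passes only in rows, so rows that do not move let the fingers close. It gives the time, the measured TCP pose, the force, the opening and the grip force at its end, in the units of the state.
- r.sense(): the state, without advancing time (a new reading comes with each control period).
- r.capture(name): name is "side" or "top"; returns a dict with "img" (420x560x3 uint8, red, green, blue), "fx", "fy", "cx", "cy" (pixels), "origin" and "orientation" of the camera in the world. Camera axes: x right, y up, looking along -z (the intrinsics and any distortion apply to the point x, -y, -z); pixel columns grow to the right and rows downward; lengths in m; the calibration is good to about 2 mm. A picture is of the moment at which its call begins. There is no depth.
- r.finish_job(): hands the job in; it is judged then, once.
Trained networks look in the newest picture that a camera, given by its name, has taken for a name from the list of things; names that differ only in an ending like _2 or _b are one class to them, and where a whole thing is asked for, a point or a joint stands for the part that bears it (a point fixed in the world has none). Each returns a list of dicts, best first, with "score" (0 to 1); they miss things now and then, are a little off and sometimes report something else, mostly with a low value. They report only what shows in the picture. A call takes as long as a camera call. They do not tell look-alikes from the thing itself.
- r.cut_out(target, camera): "pixels" (420x560 bool, what is visible of it) and "centre" ([column, row] in pixels, amid what is visible of it).
- r.pinpoint(target, camera): "centre" ([column, row] in pixels: a listed point, or the origin of a listed thing).
The state is a dict: "time_s": time; "joints": joint angles; "joint_velocities": joint speeds; "effort": joint torques, N m; "tcp_pos": TCP position; "ee_rot": TCP orientation; "wrist_force": force on the tool from outside, world axes, zero at the start; "moment": the same for the moment, N m; "gripper_width": opening from 0.0 (shut) to 1.0 (fully open); "gripper_force": force on a finger pad.
Only numpy, scipy, OpenCV 4.12 (cv2) and the standard library are available. Lean on these libraries where they do the work, as an engineer would, in place of code of your own. Each camera call takes 0.05 s, during which the arm holds its last target. There are 200 camera calls.

## Working session

There is one attempt and no reset: what is moved stays moved. The work goes in short steps, Python scripts to look and compute and a tool call to move; the robot and the scene stay as the last step left them, time stands still between calls to the robot, and variables do not carry over. Pictures are saved under pics/ and viewed, at most 10 in all, crops included, and the job is handed in when it is done.

Besides the shell and the picture viewer there is one more tool, called after "Call:" by a JSON object that holds its "api" and its "payload". move_arm: Moves the arm, as the interface text tells. Its arguments: {"type":"object","properties":{"series":{"type":"array"}},"required":["series"]}

```bash
mkdir -p pics; ls; cat > h.py <<'E'
import numpy as np,cv2
from station import r
def ray(c,px):
    d=np.array([(px[0]-c['cx'])/c['fx'],-(px[1]-c['cy'])/c['fy'],-1.0])
    return np.array(c['origin']),np.array(c['orientation'])@(d/np.linalg.norm(d))
def tri(c1,p1,c2,p2):
    o1,d1=ray(c1,p1);o2,d2=ray(c2,p2)
    A=np.stack([d1,-d2],1);s=np.linalg.lstsq(A,o2-o1,rcond=None)[0]
    a,b=o1+s[0]*d1,o2+s[1]*d2
    return (a+b)/2,np.linalg.norm(a-b)
def proj(c,P):
    q=np.array(c['orientation']).T@(np.array(P)-c['origin'])
    return np.array([c['cx']+c['fx']*q[0]/-q[2],c['cy']+c['fy']*(-q[1])/-q[2]])
def onz(c,px,z):
    o,d=ray(c,px);return o+d*(z-o[2])/d[2]
E
python3 - <<'E'
from h import *
import pickle
C={}
for n in('side','top'):
    c=r.capture(n);C[n]=c
    cv2.imwrite(f'pics/{n}0.png',c['img'][:,:,::-1])
    print(n,{k:(np.round(v,4).tolist()) for k,v in c.items() if k!='img'})
    for t in('stake_center','tray_in','gauge_bar','last_blank'):
        print(t,[(round(d['score'],2),np.round(d['centre'],1).tolist()) for d in r.pinpoint(t,n)])
pickle.dump(C,open('c0.pkl','wb'))
print(r.sense()['time_s'])
E
```

```text
pics
side {'fx': 445.7517, 'fy': 445.7517, 'cx': 284.1989, 'cy': 203.3916, 'origin': [0.2564, 0.5484, 0.5547], 'orientation': [[-0.8371, 0.3263, -0.439], [-0.5465, -0.4636, 0.6975], [0.024, 0.8238, 0.5664]]}
stake_center [(0.7, [184.0, 217.3]), (0.67, [262.0, 204.8]), (0.59, [231.2, 188.6])]
tray_in [(0.89, [265.4, 394.6])]
gauge_bar [(0.82, [264.8, 220.4])]
last_blank []
top {'fx': 455.7098, 'fy': 455.7098, 'cx': 284.55, 'cy': 220.901, 'origin': [0.4397, -0.0043, 1.021], 'orientation': [[-0.0177, 0.9831, -0.1823], [-0.9997, -0.02, -0.0107], [-0.0142, 0.1821, 0.9832]]}
stake_center [(0.93, [328.5, 148.0]), (0.8, [278.8, 207.3]), (0.77, [268.6, 143.8])]
tray_in [(0.55, [165.2, 297.9]), (0.22, [279.4, 206.7])]
gauge_bar [(0.97, [284.5, 207.6])]
last_blank [(0.69, [250.6, 203.0])]
0.5
```

View pics/side0.png

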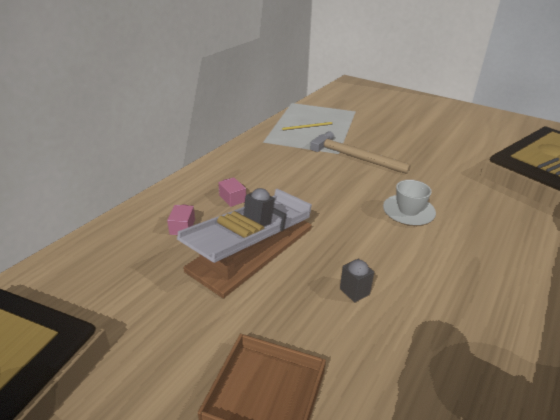

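View pics/top0.png

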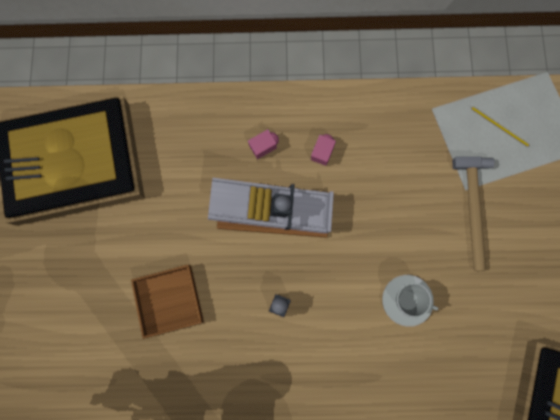

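Candidates for the stake: dark block in the chute (top 282,203; side 261,205), the loose twin (top 280,306; side 357,279), and pink look-alikes (top 323,149 and 263,143). By the description it is the dark one in the chute. Next I check a close crop.

```bash
python3 - <<'E'
from h import *
import pickle
C=pickle.load(open('c0.pkl','rb'));s,t=C['side'],C['top']
a=cv2.resize(t['img'][165:250,200:345],None,fx=5,fy=5,interpolation=cv2.INTER_CUBIC)[:300+125]
b=cv2.resize(s['img'][175:265,170:320],None,fx=5,fy=5,interpolation=cv2.INTER_CUBIC)
cv2.imwrite('pics/ct.png',a[:,:,::-1]);cv2.imwrite('pics/cs.png',b[:,:,::-1])
for n,p,q in(('stake',(262,204.8),(278.8,207.3)),('bar',(264.8,220.4),(284.5,207.6)),('tray',(265.4,394.6),(165.2,297.9))):
    P,e=tri(s,p,t,q);print(n,P.round(4),e.round(4))
print('tray z5',onz(s,(265.4,394.6),.005).round(4),onz(t,(165.2,297.9),.005).round(4))
R=r.sense();print(np.round(R['ee_rot'],3).tolist(),R['tcp_pos'])
cr=lambda c:[onz(t,p,.03).round(4)[:2].tolist() for p in c]
print('tray rim top',cr([(134,280),(190,267),(202,322),(144,336)]))
E
```

```text
stake [0.6384 0.0168 0.1013] 0.0012
bar [0.6445 0.0043 0.0572] 0.0068
tray [0.457  0.2696 0.0123] 0.0077
tray z5 [0.456  0.2645 0.005 ] [0.4606 0.2732 0.005 ]
[[0.945, -0.326, -0.0], [-0.326, -0.945, -0.0], [-0.0, 0.0, -1.0]] [0.20353287 0.59089157 0.22251708]
tray rim top [[0.4997, 0.3355], [0.5255, 0.2142], [0.408, 0.1862], [0.3811, 0.3091]]
```

View pics/ct.png

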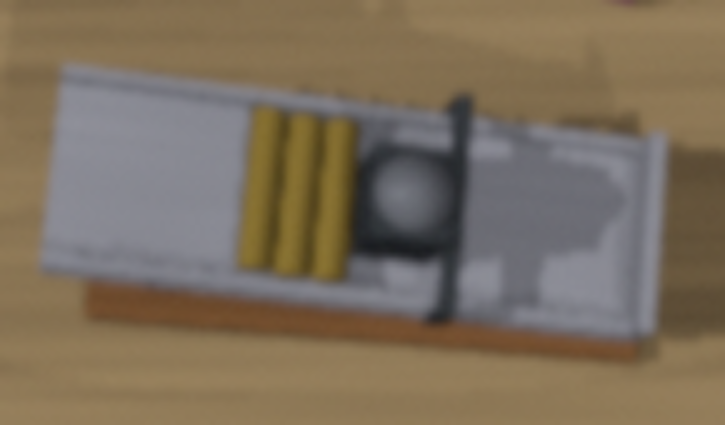

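View pics/cs.png

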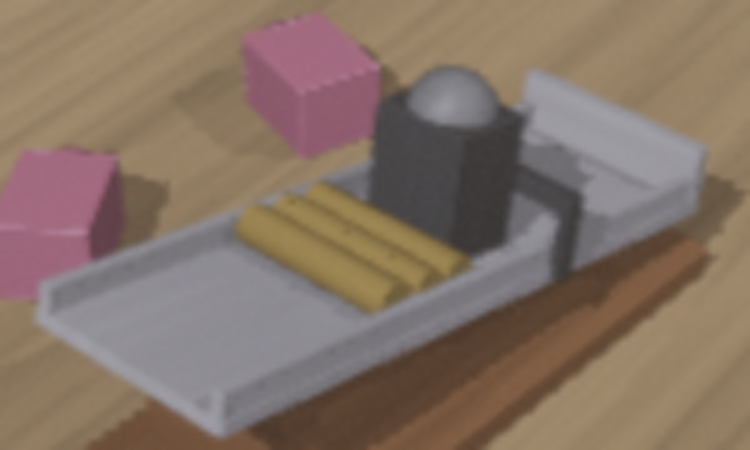

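The crops show the dark stake standing against the bar in the chute, with the blanks uphill of it (+y). I fit the chute, stake and tray poses to the image points.

```bash
cat > fit.py <<'E'
from h import *
import pickle
from scipy.optimize import least_squares
C=pickle.load(open('c0.pkl','rb'));s,t=C['side'],C['top']
T=lambda a,b:(t,(200+a/5-.4,165+b/5-.4)); S=lambda a,b:(s,(170+a/5-.4,175+b/5-.4))
obs=[(T(461,98),'c',(-4,-48,30)),(T(438,320),'c',(-4,48,30)),
(T(65,65),'L',(0,-43,10)),(T(42,272),'L',(0,43,10)),(S(220,398),'L',(0,43,10)),(S(42,285),'L',(0,-43,10)),
(S(580,195),'c',(-4,48,30)),
(S(378,105),'s',(36,-20,54)),(S(523,115),'s',(0,20,54)),(S(465,130),'s',(36,20,54)),(T(412,190),'s',(18,0,58)),(S(455,66),'s',(18,0,67))]
a=np.radians(12)
def axes(y):
    h=np.array([np.cos(y),np.sin(y),0]);v=np.cross([0,0,1],h)
    return np.stack([h*np.cos(a)+np.array([0,0,np.sin(a)]),v,-h*np.sin(a)+np.array([0,0,np.cos(a)])],1)
def W(p,k,m):
    m=np.array(m,float)/1e3
    if k=='L': m[0]+=p[3]
    if k=='s': m[1]+=p[4]; m[0]+=p[5]
    return np.array([p[0],p[1],.055])+axes(p[2])@m
def res(p): return np.concatenate([proj(c,W(p,k,m))-px for (c,px),k,m in obs])
f=least_squares(res,[.644,.004,1.6,.15,0,0],loss='soft_l1')
if __name__=='__main__':
    p=f.x;print('x,y,yaw,L,v,du',p.round(4));print(res(p).reshape(-1,2).round(1).tolist())
    print('R',axes(p[2]).round(3).tolist());print('stake',W(p,'s',(18,0,34)).round(4),'top dome',W(p,'s',(18,0,68)).round(4))
    # tray: rim corners & side view rim corners
    tob=[(t,(134,280),(1,-1)),(t,(190,267),(1,1)),(t,(202,322),(-1,1)),(t,(144,336),(-1,-1))]
    tob+=[(s,(247,338),(1,1)),(s,(326,357),(-1,1)) ] 
    def tr(q,d,z=.03):
        c,n=np.cos(q[2]),np.sin(q[2]);x,y=.065*d[0],-.065*d[1];return [q[0]+c*x-n*y,q[1]+n*x+c*y,z]
    def tres(q):return np.concatenate([proj(c,tr(q,d))-px for c,px,d in tob])
    g=least_squares(tres,[.456,.265,-.2],loss='soft_l1');print('tray',g.x.round(4),tres(g.x).reshape(-1,2).round(1).tolist())
E
python3 fit.py
```

```text
x,y,yaw,L,v,du [ 6.4680e-01  4.0000e-03  1.4607e+00  1.6290e-01 -1.0000e-04 -1.1000e-03]
[[0.2, -0.4], [0.7, -0.5], [-0.2, -0.3], [-0.6, -1.6], [1.1, 0.4], [0.3, 0.2], [0.2, 2.1], [-0.2, -0.9], [0.6, 0.6], [-0.9, 2.5], [0.8, -0.9], [0.3, 2.1]]
R [[0.107, -0.994, -0.023], [0.972, 0.11, -0.207], [0.208, 0.0, 0.978]]
stake [0.648  0.0134 0.0918] top dome [0.6472 0.0063 0.125 ]
tray [0.4539 0.2617 0.2412] [[-2.2, -0.8], [0.1, -3.2], [1.5, 0.8], [-0.2, 2.9], [-4.6, -6.6], [2.6, 0.7]]
```

```bash
cat > plan.py <<'E'
from h import *
from fit import f,axes
from scipy.spatial.transform import Rotation as Ro
from scipy.linalg import logm
A=axes(f.x[2]);G=np.array([f.x[0],f.x[1],.055])
RG=np.stack([-A[:,0],A[:,1],-A[:,2]],1)
def grasp(w,u=.018,v=None): return G+A@np.array([u,f.x[4] if v is None else v,w])
def down(yaw):
    x=np.array([np.cos(yaw),np.sin(yaw),0]);z=np.array([0,0,-1.]);return np.stack([x,np.cross(z,x),z],1)
def plan(R,p,n,S=None):
    S=S or r.sense();T=np.eye(4);T[:3,:3]=S['ee_rot'];T[:3,3]=S['tcp_pos']
    U=np.eye(4);U[:3,:3]=R;U[:3,3]=p
    L=np.real(logm(np.linalg.inv(T)@U))
    w=np.array([L[2,1],L[0,2],L[1,0]]);print(n,'rows turn',(w/n/.1).round(3).tolist(),'shift',(L[:3,3]/n/.5).round(4).tolist(), 'target',np.round(p,3).tolist())
E
python3 - <<'E'
from plan import *
plan(RG,grasp(.100),18)
E
```

```text
18 rows turn [0.079, -0.098, 0.747] shift [0.0887, -0.0067, -0.0018] target [0.647, 0.001, 0.157]
```

Call:
{"api": "move_arm", "payload": {"series": [[[0.08,-0.1,0.75],[0.088,-0.007,-0.002],1],[[0.08,-0.1,0.75],[0.088,-0.007,-0.002],1],[[0.08,-0.1,0.75],[0.088,-0.007,-0.002],1],[[0.08,-0.1,0.75],[0.088,-0.007,-0.002],1],[[0.08,-0.1,0.75],[0.088,-0.007,-0.002],1],[[0.08,-0.1,0.75],[0.088,-0.007,-0.002],1],[[0.08,-0.1,0.75],[0.088,-0.007,-0.002],1],[[0.08,-0.1,0.75],[0.088,-0.007,-0.002],1],[[0.08,-0.1,0.75],[0.088,-0.007,-0.002],1],[[0.08,-0.1,0.75],[0.088,-0.007,-0.002],1],[[0.08,-0.1,0.75],[0.088,-0.007,-0.002],1],[[0.08,-0.1,0.75],[0.088,-0.007,-0.002],1]]}}

```text
time_s: 1.7
tcp_pos: [0.6074, 0.2741, 0.2018]
ee_rot: [[0.327, -0.945, -0.016], [-0.934, -0.326, 0.148], [-0.145, -0.033, -0.989]]
wrist_force: [0.3, 0.2, -0.4]
gripper_width: 0.999
gripper_force: 0.0
```

```bash
python3 - <<'E'
from plan import *
S=r.sense();print(S['time_s'],np.round(S['tcp_pos'],3))
plan(RG,grasp(.100),8)
E
```

```text
1.7 [0.607 0.274 0.202]
8 rows turn [0.057, -0.07, 0.551] shift [0.0705, -0.002, -0.0012] target [0.647, 0.001, 0.157]
```

Call:
{"api": "move_arm", "payload": {"series": [[[0.06,-0.07,0.55],[0.07,-0.002,-0.001],1],[[0.06,-0.07,0.55],[0.07,-0.002,-0.001],1],[[0.06,-0.07,0.55],[0.07,-0.002,-0.001],1],[[0.06,-0.07,0.55],[0.07,-0.002,-0.001],1],[[0.06,-0.07,0.55],[0.07,-0.002,-0.001],1],[[0.06,-0.07,0.55],[0.07,-0.002,-0.001],1],[[0,0,0],[0,0,0],1],[[0,0,0],[0,0,0],1]]}}

```text
time_s: 2.5
tcp_pos: [0.6534, 0.0733, 0.1701]
ee_rot: [[0.004, -1.0, 0.011], [-0.981, -0.002, 0.194], [-0.194, -0.012, -0.981]]
wrist_force: [0.1, -0.1, 0.6]
gripper_width: 0.998
gripper_force: 0.0
```

```bash
python3 - <<'E'
from plan import *
S=r.sense();print(S['time_s'],np.round(S['tcp_pos'],3))
plan(RG,grasp(.100),3)
E
```

```text
2.5 [0.653 0.073 0.17 ]
3 rows turn [0.036, -0.047, 0.375] shift [0.0494, 0.002, -0.0009] target [0.647, 0.001, 0.157]
```

Call:
{"api": "move_arm", "payload": {"series": [[[0.04,-0.05,0.38],[0.05,0.002,-0.001],1],[[0.04,-0.05,0.38],[0.05,0.002,-0.001],1],[[0.04,-0.05,0.38],[0.05,0.002,-0.001],1],[[0,0,0],[0,0,0],1],[[0,0,0],[0,0,0],1]]}}

```text
time_s: 3.0
tcp_pos: [0.6481, 0.0014, 0.1571]
ee_rot: [[-0.107, -0.994, 0.025], [-0.972, 0.109, 0.208], [-0.209, -0.002, -0.978]]
wrist_force: [-0.4, 0.5, 0.7]
gripper_width: 1.001
gripper_force: 0.0
```

```bash
python3 - <<'E'
from plan import *
S=r.sense();print(S['time_s'],np.round(S['tcp_pos'],3))
plan(RG,grasp(.100),1);plan(RG,grasp(.023),5)
c=r.capture('side');p=proj(c,grasp(.04)).astype(int);print(p,'tcp px',proj(c,S['tcp_pos']).round(1),'tcp->grasp pt',proj(c,grasp(.023)).round(1))
im=c['img'][p[1]-80:p[1]+60,p[0]-90:p[0]+90];cv2.imwrite('pics/pre.png',cv2.resize(im,None,fx=4,fy=4,interpolation=cv2.INTER_CUBIC)[:,:,::-1])
E
```

```text
3.0 [0.648 0.001 0.157]
1 rows turn [-0.017, 0.014, 0.009] shift [0.0018, 0.003, 0.0008] target [0.647, 0.001, 0.157]
5 rows turn [-0.003, 0.003, 0.002] shift [0.0004, 0.0006, 0.031] target [0.648, 0.017, 0.081]
[258 203] tcp px [262.1 172.5] tcp->grasp pt [257.3 212. ]
```

View pics/pre.png

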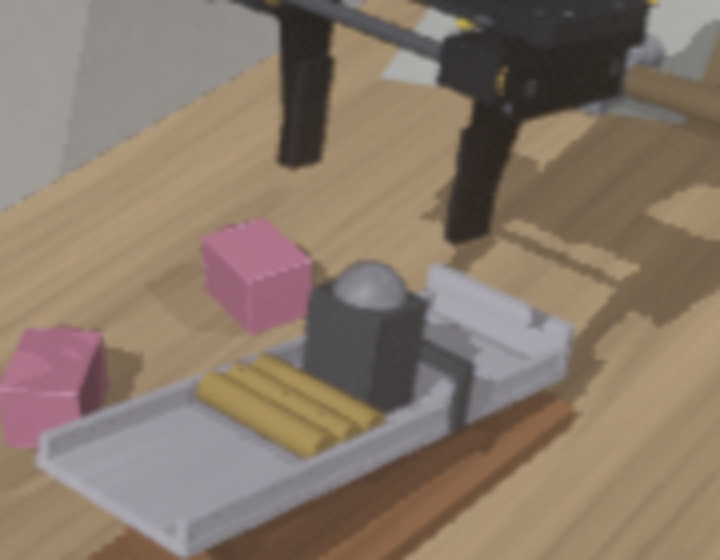

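Fingertips at crop (300,165) and (470,240) straddle the stake line; the stake stands at crop (365,340). I go straight down the lean axis.

Call:
{"api": "move_arm", "payload": {"series": [[[-0.01,0.01,0.01],[0.001,0.002,0.04],1],[[0,0,0],[0.001,0.001,0.04],1],[[0,0,0],[0,0,0.04],1],[[0,0,0],[0,0,0.025],1],[[0,0,0],[0,0,0.01],1],[[0,0,0],[0,0,0],1]]}}

```text
time_s: 3.65
tcp_pos: [0.6481, 0.0166, 0.0805]
ee_rot: [[-0.108, -0.994, 0.022], [-0.972, 0.11, 0.207], [-0.208, 0.001, -0.978]]
wrist_force: [0.0, 0.9, 0.3]
gripper_width: 1.003
gripper_force: 0.0
```

```bash
python3 - <<'E'
from plan import *
plan(RG,grasp(.023),1)
c=r.capture('side');p=proj(c,grasp(.04)).astype(int)
im=c['img'][p[1]-60:p[1]+50,p[0]-80:p[0]+80];cv2.imwrite('pics/at.png',cv2.resize(im,None,fx=5,fy=5,interpolation=cv2.INTER_CUBIC)[:,:,::-1])
E
```

```text
1 rows turn [0.006, -0.001, -0.0] shift [-0.0005, -0.0004, -0.0014] target [0.648, 0.017, 0.081]
```

View pics/at.png

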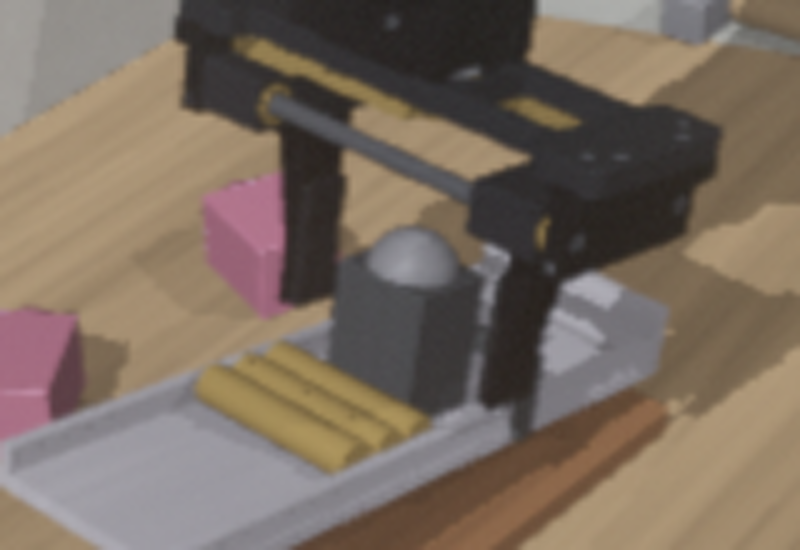

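Fingers stand astride the stake (tips at crop 310,300 and 510,400), clear of the post at (525,420). I close.

Call:
{"api": "move_arm", "payload": {"series": [[[0,0,0],[0,0,0],0],[[0,0,0],[0,0,0],0],[[0,0,0],[0,0,0],0],[[0,0,0],[0,0,0],0],[[0,0,0],[0,0,0],0],[[0,0,0],[0,0,0],0],[[0,0,0],[0,0,0],0],[[0,0,0],[0,0,0],0]]}}

```text
time_s: 4.5
tcp_pos: [0.6488, 0.0157, 0.081]
ee_rot: [[-0.108, -0.994, 0.025], [-0.972, 0.111, 0.206], [-0.208, -0.002, -0.978]]
wrist_force: [1.8, -0.8, -0.9]
gripper_width: 0.459
gripper_force: 30.0
```

Call:
{"api": "move_arm", "payload": {"series": [[[0,0,0],[0,0,-0.006],0],[[0,0,0],[0,0,-0.012],0],[[0,0,0],[0,0,-0.02],0],[[0,0,0],[0,0,-0.03],0],[[0,0,0],[0,0,-0.04],0],[[0,0,0],[0,0,-0.05],0],[[0,0,0],[0,0,-0.05],0],[[0,0,0],[0,0,-0.04],0],[[0,0,0],[0,0,-0.02],0],[[0,0,0],[0,0,0],0]]}}

```text
time_s: 5.5
tcp_pos: [0.6458, -0.0123, 0.2145]
ee_rot: [[-0.108, -0.994, 0.028], [-0.972, 0.112, 0.207], [-0.209, -0.004, -0.978]]
wrist_force: [1.3, 0.1, -6.6]
gripper_width: 0.456
gripper_force: 30.0
```

```bash
python3 - <<'E'
from plan import *
c=r.capture('side')
im=c['img'][110:270,150:350];cv2.imwrite('pics/lift.png',cv2.resize(im,None,fx=3.5,fy=3.5,interpolation=cv2.INTER_CUBIC)[:,:,::-1])
c=r.capture('top')
o=[d['centre'] for d in r.pinpoint('tray_in','side')];print(o)
m=r.cut_out('tray_in','top');
for d in r.pinpoint('tray_in','top'):print(d['score'],d['centre'])
# tray outline by colour in top view
im=c['img'][250:350,120:215];cv2.imwrite('pics/tray.png',cv2.resize(im,None,fx=6,fy=6,interpolation=cv2.INTER_CUBIC)[:,:,::-1])
E
```

```text
[[262.5, 395.1]]
0.58 [169.8, 301.9]
```

View pics/lift.png

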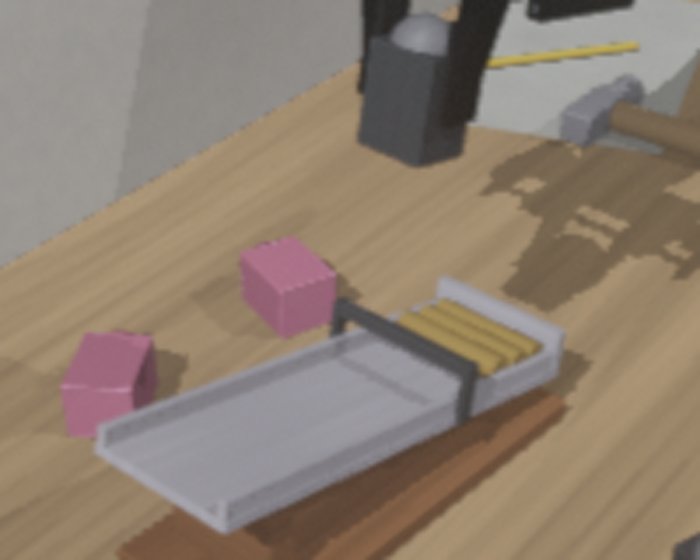

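View pics/tray.png

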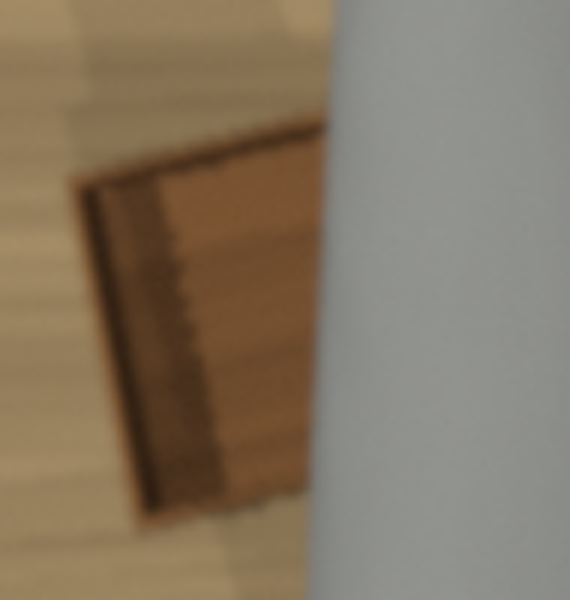

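The blanks lie against the stop (crop 470,335); the stake is held straight (415,90). The tray corner pixels agree with the earlier fit.

```bash
python3 - <<'E'
from plan import *
plan(down(-1.35),[.456,.263,.15],11)
E
```

```text
11 rows turn [-0.029, 0.189, -0.301] shift [-0.0506, 0.0317, 0.0162] target [0.456, 0.263, 0.15]
```

Call:
{"api": "move_arm", "payload": {"series": [[[-0.03,0.19,-0.3],[-0.025,0.016,0.008],0],[[-0.03,0.19,-0.3],[-0.05,0.032,0.016],0],[[-0.03,0.19,-0.3],[-0.05,0.032,0.016],0],[[-0.03,0.19,-0.3],[-0.05,0.032,0.016],0],[[-0.03,0.19,-0.3],[-0.05,0.032,0.016],0],[[-0.03,0.19,-0.3],[-0.05,0.032,0.016],0],[[-0.03,0.19,-0.3],[-0.05,0.032,0.016],0],[[-0.03,0.19,-0.3],[-0.05,0.032,0.016],0],[[-0.03,0.19,-0.3],[-0.05,0.032,0.016],0],[[-0.03,0.19,-0.3],[-0.025,0.016,0.008],0],[[0,0,0],[0,0,0],0],[[0,0,0],[0,0,0],0]]}}

```text
time_s: 6.95
tcp_pos: [0.4962, 0.2162, 0.1668]
ee_rot: [[0.189, -0.982, 0.0], [-0.982, -0.189, 0.018], [-0.017, -0.004, -1.0]]
wrist_force: [-0.6, 0.2, -6.4]
gripper_width: 0.459
gripper_force: 30.0
```

```bash
python3 - <<'E'
from plan import *
S=r.sense();print(S['tcp_pos'])
plan(down(-1.35),[.456,.263,.10],4)
E
```

```text
[0.49621742 0.21621505 0.1667963 ]
4 rows turn [-0.01, 0.044, -0.076] shift [-0.0267, 0.015, 0.0336] target [0.456, 0.263, 0.1]
```

Call:
{"api": "move_arm", "payload": {"series": [[[-0.01,0.04,-0.08],[-0.027,0.015,0.034],0],[[-0.01,0.04,-0.08],[-0.027,0.015,0.034],0],[[-0.01,0.04,-0.08],[-0.027,0.015,0.034],0],[[-0.01,0.04,-0.08],[-0.027,0.015,0.034],0],[[0,0,0],[0,0,0],0],[[0,0,0],[0,0,0],0]]}}

```text
time_s: 7.55
tcp_pos: [0.4571, 0.2633, 0.0998]
ee_rot: [[0.219, -0.976, 0.001], [-0.976, -0.219, 0.001], [-0.001, -0.001, -1.0]]
wrist_force: [1.0, 0.1, -6.6]
gripper_width: 0.458
gripper_force: 30.0
```

```bash
python3 - <<'E'
from plan import *
S=r.sense();print(S['tcp_pos'])
plan(down(-1.35),[.456,.263,.033],4)
c=r.capture('side');cv2.imwrite('pics/over.png',cv2.resize(c['img'][250:420,150:380],None,fx=3,fy=3,interpolation=cv2.INTER_CUBIC)[:,:,::-1])
E
```

```text
[0.45709284 0.2632539  0.09979187]
4 rows turn [-0.002, 0.003, 0.001] shift [0.0, 0.0006, 0.0334] target [0.456, 0.263, 0.033]
```

View pics/over.png

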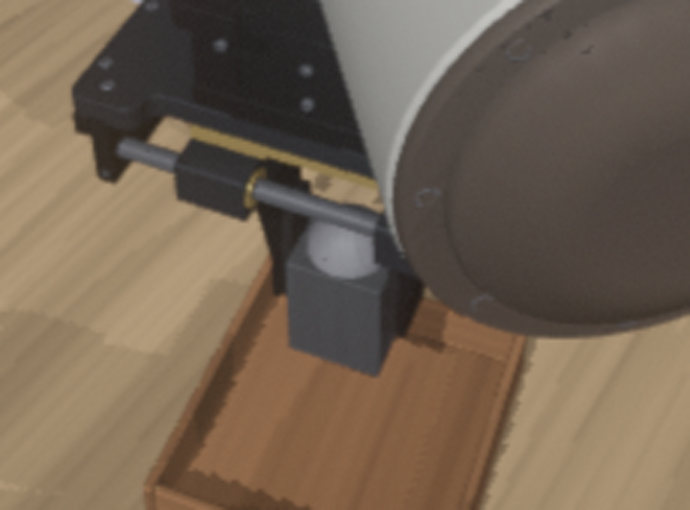

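The stake (crop 340,310) hangs upright over the tray, parallel to its walls. I lower it.

Call:
{"api": "move_arm", "payload": {"series": [[[0,0,0],[0,0,0.04],0],[[0,0,0],[0,0,0.04],0],[[0,0,0],[0,0,0.03],0],[[0,0,0],[0,0,0.02],0],[[0,0,0],[0,0,0.006],0],[[0,0,0],[0,0,0.002],0],[[0,0,0],[0,0,0],0],[[0,0,0],[0,0,0],0]]}}

```text
time_s: 8.4
tcp_pos: [0.4569, 0.2641, 0.0316]
ee_rot: [[0.22, -0.975, 0.002], [-0.975, -0.22, 0.003], [-0.002, -0.002, -1.0]]
wrist_force: [0.1, 0.5, -7.8]
gripper_width: 0.456
gripper_force: 30.0
```

Call:
{"api": "move_arm", "payload": {"series": [[[0,0,0],[0,0,0.002],0],[[0,0,0],[0,0,0.002],0],[[0,0,0],[0,0,0.002],0],[[0,0,0],[0,0,0.001],0],[[0,0,0],[0,0,0],0]]}}

```text
time_s: 8.9
tcp_pos: [0.4563, 0.2637, 0.0275]
ee_rot: [[0.22, -0.975, 0.0], [-0.975, -0.22, 0.001], [-0.001, -0.001, -1.0]]
wrist_force: [-1.1, 0.1, -2.9]
gripper_width: 0.454
gripper_force: 30.0
```

Call:
{"api": "move_arm", "payload": {"series": [[[0,0,0],[0,0,0.001],0],[[0,0,0],[0,0,0],0]]}}

```text
time_s: 9.1
tcp_pos: [0.4563, 0.2637, 0.0275]
ee_rot: [[0.22, -0.975, 0.0], [-0.975, -0.22, 0.002], [-0.001, -0.001, -1.0]]
wrist_force: [-3.0, -1.2, 2.9]
gripper_width: 0.456
gripper_force: 29.9
```

In contact with the floor. I open to 0.62, so the fingers stay within the tray, then rise and open fully.

Call:
{"api": "move_arm", "payload": {"series": [[[0,0,0],[0,0,0],0.62],[[0,0,0],[0,0,0],0.62],[[0,0,0],[0,0,0],0.62],[[0,0,0],[0,0,0],0.62],[[0,0,0],[0,0,-0.01],0.62],[[0,0,0],[0,0,-0.04],0.62],[[0,0,0],[0,0,-0.08],0.62],[[0,0,0],[0,0,-0.08],0.62],[[0,0,0],[0,0,-0.08],0.62],[[0,0,0],[0,0,-0.06],0.62],[[0,0,0],[0,0,0],0.62]]}}

```text
time_s: 10.2
tcp_pos: [0.4586, 0.2651, 0.2074]
ee_rot: [[0.221, -0.975, 0.009], [-0.975, -0.221, 0.009], [-0.007, -0.011, -1.0]]
wrist_force: [0.9, -0.1, 0.0]
gripper_width: 0.621
gripper_force: 0.0
```

```bash
python3 - <<'E'
from plan import *
c=r.capture('side');cv2.imwrite('pics/end.png',c['img'][:,:,::-1])
E
```

```text
(no output)
```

View pics/end.png

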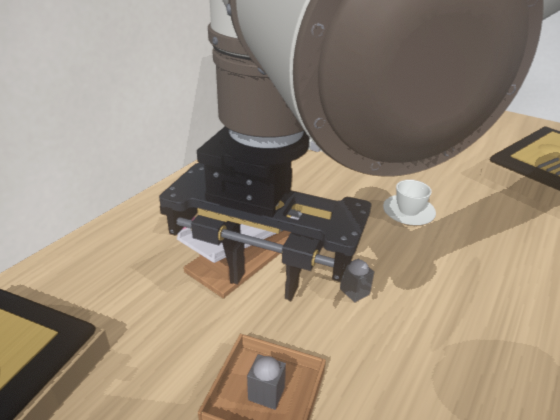

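The stake stands upright in the tray at (266,380), the gripper is clear above it, and the twin at (357,280) is untouched.

```bash
python3 -c "
from station import r
print(r.finish_job())"
```

```text
the job is handed in; nothing more can be done
None
```

The jammed stake is out of the chute and standing upright in the wooden tray, the three blanks have rolled down to the stop, and the job is handed in at about 10 s of the 37 s allowed; no verdict came back.

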